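Lengthen a telescoping prop by one hole

TASK

Take the telescoping prop from its wooden rack, lay it in the steel bench cradle with its foot plate behind the fork, and let go of it. Then take it again across its spring button, squeeze the button flush and slide the square sleeve away from the foot plate by one hole, until the button snaps out through the next hole. Leave the lengthened prop lying in the cradle, and leave the copper bowls, copper pot, bottle and hammer where they are.

Things in the scene. Friction and masses are not known exactly. Their poses are not given: they have to be found in the camera images.
- prop_hold (a point): Carrying point on the prop's centre line near its balance point, 15 mm from prop_axis towards the foot, 55 mm above the bench at the start. The prop (0.55 kg): square aluminium sleeve 30 x 30 x 140 mm over a 22 mm square steel rod with a dark foot plate 46 x 46 x 6 mm; 192 mm long. x runs along it from foot plate to the sleeve's free end, z up, y to the side with the button.
- prop_axis (a point): Point on the prop's centre line, fixed to rod and foot plate; axes as prop_hold. Along x from here: foot plate -97 to -91 mm, bare rod -91 to -45, sleeve -45 to +95 (at the start), button +52 (on the rod). The sleeve's y side has three 17 mm holes at half height, 30 mm apart: at +52 (button in it at the start), +22 and -8 mm while joint prop_sleeve is 0.
- sleeve_press (a point): Point on the sleeve's centre line level with its hole nearest the free end, in which the button stands at the start: middle of the grip that squeezes the button between the sleeve's y side and the opposite side. Moves with the sleeve; axes as prop_hold.
- prop: Rod and foot plate of the prop: origin 15 mm below prop_axis, level with the sleeve's underside; axes as prop_hold. It lies level in the rack at the start.
- prop_sleeve (a joint): How far the sleeve is drawn out along the prop's x, m: 0 at the start (it goes no further in), 0.030 with the button in the next hole, 0.060 in the last. 1.5 mm of play either way in a hole. Friction about 1 N once the button is under the wall; locked to the rod while the button stands out.
- prop_button (a joint): How far the button is pushed in, m: 0 standing 6 mm proud of the sleeve, 0.006 flush, 0.008 trapped under the 2 mm wall. Round-ended steel, 14 mm across, spring 3 N (out) to 6 N (flush). Squeezed flush by a flat finger, about 10 N of pull along the prop slips it under the wall; it then springs out and locks by itself at the next hole, if no finger covers that.
- cradle_seat (a point): Where prop_axis goes when the prop is seated in the fixed grey steel cradle (base plate 235 x 80 x 10 mm): centre line of its slots, 60 mm above the bench. x runs along the cradle from fork to saddle, as the prop's x does when seated; z up. Only fork and saddle stand on the base plate.
- cradle: The cradle, origin under cradle_seat on the bench. Fork at x -86 to -74 mm: slot 28 mm wide for the bare rod, flared at the top, floor 49 mm up, tips 87 mm up; the foot plate goes behind it (lower x), 5 mm off when prop_axis is at cradle_seat, and is stopped by it when pulled to +x. Saddle at x +12 to +24 mm: slot 36 mm wide for the sleeve, flared, floor 45 mm up, tips 66 mm up.
- rack_seat (a point): Where prop_axis lies in the fixed wooden rack at the start (within 5 mm), 55 mm above the bench; x as the prop's. At x +32 to +78 mm two cheeks 48 mm apart, 18 mm thick, 12 mm higher than this point, flank the button end: no room for fingers there. A low block carries the rod at x -75 to -61 mm. Free room for fingers beside prop_hold, down to 12 mm above the bench.
- bowls: Bystander: stack of four shallow copper bowls, 140 mm across, 60 mm high; origin at the centre of its underside.
- pot: Bystander: domed copper pot with a wide rim, 170 mm across, 120 mm high; origin at the centre of its underside.
- bottle: Bystander: clear water bottle, 64 mm across, 170 mm high; origin at the centre of its underside.
- hammer: Bystander: hammer lying flat, 200 mm long; origin under its middle.
Things that resemble listed ones, but are neither listed nor needed, are in the scene too. Leave any red or turquoise look-alike of the cradle alone. Leave any pink or turquoise look-alike of the prop alone.

How it is judged:
By the outcome, as a careful person would: the job done as asked, in the order asked, and still so for the second after the job is handed in, with the robot touching nothing.
It also fails if it takes over 56 s, if anything falls off the work surface, if the arm or the gripper's body presses on something with over 40 N, if the wrist force passes 120 N, or if a joint passes its speed limit or range.

ROBOT

A 7-joint arm with a two-finger parallel gripper is mounted at the origin on the work surface. World frame = base frame: x ahead of the robot, y to its left, z up, the work surface at z = 0. Lengths are in m, angles in rad, forces in N, time in s.
With the tool pointing down it reaches from about 0.4 to 0.85 m from the base axis. Payload 4.4 kg.
Tool frame: the origin (TCP) lies at the centre of the arm's flange, where the gripper is bolted on; the fingertips stand 199 mm ahead of it and the grasp point (between the pads) lies 180 mm ahead of it (arm.grasp_offset is the distance from the TCP to the grasp point, in m); z points along the fingers, y is the line along which they close (so a half turn about z gives the same grasp; the last joint's range is limited). The gripper opens to 94 mm and grips with 3 to 60 N. Pads are 16 mm wide; open, the fingers measure 119 mm over their backs; the gripper's body (75 mm by 177 mm) begins 78 mm behind the grasp point.
Start: joints at [-1.215, 0.628, 0.038, 1.517, -0.027, 0.996, -0.02], TCP at [0.266, 0.593, 0.405] pointing down, gripper open.
Joint ranges: [-3.06, 3.06], [-0.37, 2.12], [-1.25, 1.32], [0.18, 2.47], [-1.1, 4.24], [0.23, 1.98], [-2.94, 2.94]. Speed limits (rad/s): [2.57, 2.57, 3.14, 3.14, 3.14, 3.14, 3.14].

INTERFACE

Orientations are given as a rotation vector (axis times angle).
In Python, from rig import telemetry, snapshot, job_done, arm gives the robot as it stands.
- The arm moves only by the tool jog_arm, never from a script. Its argument "targets" is one flat list of numbers, 7 for each row, row after row: the shift along the tool's x, y, z normalised to -1 to 1, where 1 is 12 cm, then the turn, a rotation vector about the tool's x, y, z normalised to -1 to 1, where 1 is pi/4 rad, then the finger opening in mm, from 0 to 94. A call has 1 to 20 rows; each row is the pose to reach, as a shift and turn from the pose commanded when the call began, along the tool's axes at that moment; what a row does not reach only later rows make up. A row lasts 1/8 s, in which the tool goes at most 62.5 mm and 10.7 degrees, less where a joint would pass 70% of its speed; a pose out of reach is approached as far as the arm can. A call with a number of a shift or a turn outside -1 to 1 is refused whole. A call with a gripper value outside its range is refused whole. The fingers move at their own pace and stop on an object; the grip force is fixed at half the most. Time passes only in rows, so rows that repeat a pose let the fingers close. It gives the time, the measured TCP pose, the force, the opening and the grip force at its end, in the units of the state.
- telemetry.state(): the state, without advancing time (a new reading comes with each control period).
- snapshot(name): name is "side" or "top" or "wrist"; returns a dict with "color" (400x640x3 uint8, red, green, blue), "z_map" (400x640 float32, m along the optical axis (not along the pixel's ray), 0 where there is no reading), "K" (3x3 intrinsics, pixels), "rvec" (rotation vector, rad) and "tvec" (3), from world to camera coordinates, as OpenCV has them. Camera axes: x right, y down, z forward; pixel columns grow to the right and rows downward; lengths in m; the calibration is good to about 2 mm. A picture is of the moment at which its call begins.
- job_done(): hands the job in; it is judged then, once.
The state is a dict: "time": time; "joint_positions": joint angles; "joint_vel": joint speeds; "joint_efforts": joint torques, N m; "ee_pos": TCP position; "tool_rot": TCP orientation; "ft_force": force on the tool from outside, world axes, zero at the start; "wrist_torque": the same for the moment, N m; "width": finger opening in m; "finger_force": force on a finger pad.
Only numpy, scipy, OpenCV 4.12 (cv2) and the standard library are available. Lean on these libraries where they do the work, as an engineer would, in place of code of your own. Each camera call takes 0.05 s, during which the arm holds its last target. There are 200 camera calls.

## Working session

There is one attempt and no reset: what is moved stays moved. The work goes in short steps, Python scripts to look and compute and a tool call to move; the robot and the scene stay as the last step left them, time stands still between calls to the robot, and variables do not carry over. Pictures are saved under pics/ and viewed, at most 10 in all, crops included, and the job is handed in when it is done.

Besides the shell and the picture viewer there is one more tool, called after "Call:" by a JSON object that holds its "op" and its "data". jog_arm: Moves the arm, as the interface text tells. Scaled input: -1 to 1 covers 12 cm each way for a shift and pi/4 rad each way for a turn. Its arguments: {"type":"object","properties":{"targets":{"type":"array"}},"required":["targets"]}

```bash
ls; mkdir -p pics; cat > h.py <<'E'
import numpy as np, cv2
from scipy.spatial.transform import Rotation as R
from rig import telemetry, snapshot, job_done, arm
def snap(n):
    s=snapshot(n); np.savez(''+n+'.npz',**s); return s
def world(s):
    K=s['K'];z=s['z_map'];v,u=np.mgrid[:400,:640]
    c=np.stack([(u-K[0,2])/K[0,0]*z,(v-K[1,2])/K[1,1]*z,z],-1)
    M=cv2.Rodrigues(np.array(s['rvec'],float))[0]
    return (c-np.array(s['tvec']).ravel())@M
def ray(s,u,v,h):
    M=cv2.Rodrigues(np.array(s['rvec'],float))[0];t=np.array(s['tvec']).ravel()
    o=-M.T@t; d=M.T@np.linalg.inv(s['K'])@np.array([u,v,1.]); return o+d*(h-o[2])/d[2]
def save(s,f): cv2.imwrite('pics/'+f,s['color'][:,:,::-1])
E
python3 - <<'E'
from h import *
for n in ('top','side'): 
    s=snap(n); save(s,n+'0.png'); print(s['K'].ravel(),s['rvec'],s['tvec'])
st=telemetry.state(); print(st['ee_pos'],st['tool_rot'],st['time'],st['ft_force'],arm.grasp_offset)
E
```

```text
pics
[378.4422537    0.         318.81536172   0.         378.4422537
 198.94489759   0.           0.           1.        ] [ 2.14992174 -2.11824374  0.14991489] [-0.00798559  0.50402143  1.15172926]
[516.73191466   0.         318.06914274   0.         516.73191466
 193.9955717    0.           0.           1.        ] [ 0.30239447 -2.62311338  1.51009442] [0.4542889  0.13839344 1.73758109]
[0.26596613 0.59282365 0.40385161] [-6.57554434e-01 -3.07164798e+00  2.57939393e-03] 0.1 [ 0.62898263  0.80184746 -0.29209383] 0.1804
```

View pics/top0.png

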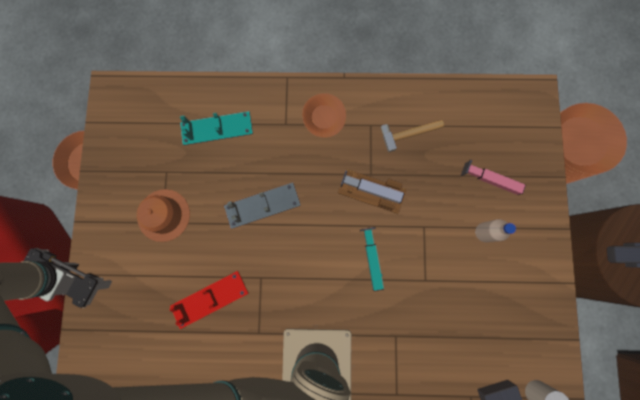

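View pics/side0.png

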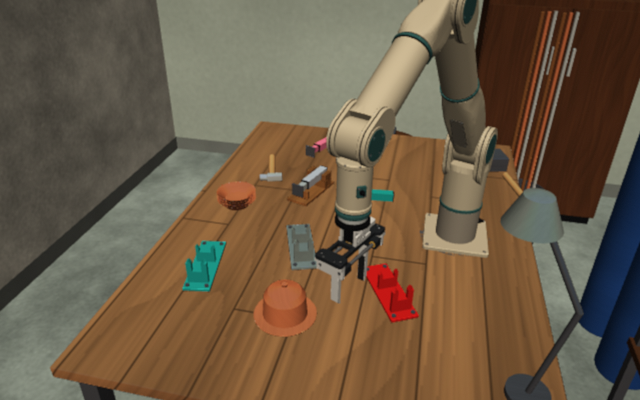

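Top view: the prop lies in the brown rack at (372,188), and the grey cradle is at (262,205). The turquoise (374,258) and pink (495,178) props are look-alikes, as are the turquoise (216,128) and red (209,299) cradles. The grey/silver ones fit the description, so I'm confirming them in one crop.

```bash
python3 - <<'E'
from h import *
s=dict(np.load('top.npz'));c=s['color'][160:240,215:415,::-1]
cv2.imwrite('pics/crop.png',cv2.resize(c,None,fx=4,fy=4,interpolation=cv2.INTER_CUBIC))
W=world(s);hsv=cv2.cvtColor(s['color'],cv2.COLOR_RGB2HSV)
print('bench z',np.median(W[240:280,270:340,2]))
def rect(name,m,h):
    u,v=np.nonzero(m)[::-1]; P=W[m]
    X=np.array([ray(s,a,b,h) for a,b in zip(u,v)])
    r=cv2.minAreaRect(X[:,:2].astype(np.float32)*1000);print(name,m.sum(),r,P[:,2].mean(),P[:,2].max())
z=W[...,2]
box=np.zeros((400,640),bool);box[165:215,330:415]=1
rect('sleeve',box&(hsv[...,1]<80)&(hsv[...,2]>110)&(z>.06),.07)
rect('dark/rod',box&(hsv[...,1]<90)&(hsv[...,2]<=110)&(z>.045),.07)
box=np.zeros((400,640),bool);box[175:235,215:310]=1
rect('base',box&(hsv[...,1]<70)&(z<.02),.01)
rect('uprights',box&(z>.04)&(hsv[...,1]<90),.07)
m=box&(z>.03);X=W[m];print(X[::max(1,len(X)//25)].round(3))
E
```

```text
bench z 0.0007005941578209372
sleeve 558 ((536.666748046875, -166.79107666015625), (183.5793914794922, 31.782228469848633), 71.84452819824219) 0.07215657307299106 1.2154914303661788
dark/rod 112 ((539.3887329101562, -164.1822509765625), (192.5016632080078, 49.86598205566406), 72.33677673339844) 0.07466488606138426 1.2154914303661788
base 1611 ((486.3394775390625, 183.7095947265625), (82.37127685546875, 236.2062530517578), 19.79077911376953) 0.01051875692425621 0.019806108611397165
uprights 207 ((480.0656433105469, 184.98880004882812), (72.69671630859375, 186.1526641845703), 12.93441390991211) 0.09938583542218775 1.2154914303661788
[[ 0.321 -0.019  1.215]
 [ 0.516  0.175  0.067]
 [ 0.511  0.179  0.061]
 [ 0.321 -0.019  1.215]
 [ 0.504  0.171  0.046]
 [ 0.498  0.168  0.044]
 [ 0.484  0.278  0.081]
 [ 0.491  0.171  0.047]
 [ 0.485  0.266  0.054]
 [ 0.478  0.267  0.086]
 [ 0.486  0.162  0.038]
 [ 0.48   0.264  0.048]
 [ 0.472  0.268  0.08 ]
 [ 0.477  0.159  0.056]
 [ 0.473  0.164  0.064]
 [ 0.469  0.167  0.066]
 [ 0.467  0.26   0.048]
 [ 0.464  0.262  0.052]
 [ 0.461  0.266  0.05 ]
 [ 0.458  0.257  0.048]
 [ 0.451  0.259  0.05 ]
 [ 0.449  0.254  0.043]
 [ 0.438  0.261  0.089]
 [ 0.435  0.256  0.084]
 [ 0.433  0.254  0.079]
 [ 0.432  0.252  0.063]
 [ 0.321 -0.019  1.215]]
```

View pics/crop.png

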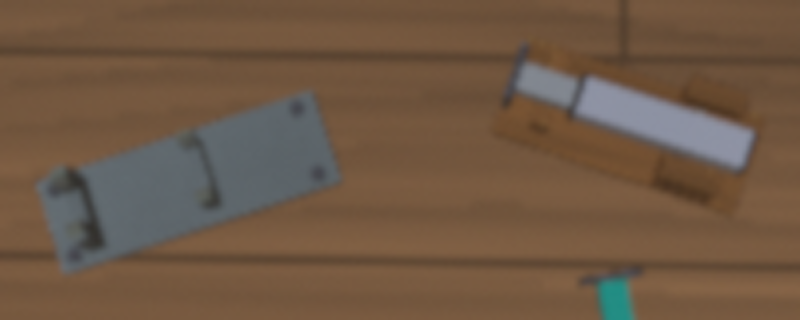

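Crop: the grey cradle has its fork at crop (85,210) and its saddle at crop (205,170). The silver prop in the wooden rack has its dark foot plate at crop (515,75) and its free end at (750,150). Both fit the description. The cradle is on the way to the prop, so I'll look at it first.

```bash
cat >> h.py <<'E'
def plan(tgts,grasp=False):
    """tgts: list of (x,y,z of grasp point, angle of tool y in deg), tool straight down; prints jog numbers, each from previous"""
    st=telemetry.state(); p=np.array(st['ee_pos']);M=R.from_rotvec(st['tool_rot'])
    print('gp',(p+.1804*M.as_matrix()[:,2]).round(4),'yang',round(float(np.degrees(np.arctan2(*M.as_matrix()[[1,0],1]))),2),'z',M.as_matrix()[:,2].round(4),'w',st['width'],'ff',st['finger_force'],'F',np.round(st['ft_force'],1),'t',st['time'])
    for x,y,z,a in tgts:
        a=np.radians(a);ty=np.array([np.cos(a),np.sin(a),0]);tz=np.array([0,0,-1.]);tx=np.cross(ty,tz)
        N=R.from_matrix(np.c_[tx,ty,tz]);q=np.array([x,y,z])-.1804*tz
        print((M.as_matrix().T@(q-p)/.12).round(3),((M.inv()*N).as_rotvec()/(np.pi/4)).round(3)); p,M=q,N
E
python3 - <<'E'
from h import *
a0=np.array([.266,.593,.225,65.8]);A=np.array([.486,.186,.22,19.8])
plan([a0+(A-a0)*k/4 for k in (1,2,3,4)])
E
```

```text
gp [0.2658 0.5925 0.2235] yang 65.83 z [-7.0e-04 -1.5e-03 -1.0e+00] w 0.0937778869661724 ff 0.0 F [ 0.6  0.8 -0.3] t 0.1
[-0.765 -0.585 -0.002] [-0.002  0.     0.256]
[-0.867 -0.421  0.01 ] [0.    0.    0.256]
[-0.934 -0.24   0.01 ] [0.    0.    0.256]
[-0.963 -0.049  0.01 ] [0.    0.    0.256]
```

Call:
{"op": "jog_arm", "data": {"targets": [-0.38,-0.29,0,0,0,0.13,94,-0.765,-0.585,0,0,0,0.256,94,-0.765,-0.585,0,0,0,0.256,94]}}

```text
time: 0.48
ee_pos: [0.3245, 0.4869, 0.4047]
tool_rot: [0.974, 2.984, -0.005]
ft_force: [0.4, 0.7, -0.0]
width: 0.0942
finger_force: 0.0
```

Call:
{"op": "jog_arm", "data": {"targets": [-0.43,-0.21,0,0,0,0.13,94,-0.867,-0.421,0.01,0,0,0.256,94,-0.867,-0.421,0.01,0,0,0.256,94]}}

```text
time: 0.85
ee_pos: [0.3784, 0.3861, 0.4034]
tool_rot: [1.268, 2.873, -0.003]
ft_force: [-0.5, 0.1, -0.2]
width: 0.0942
finger_force: 0.0
```

Call:
{"op": "jog_arm", "data": {"targets": [-0.467,-0.12,0,0,0,0.13,94,-0.934,-0.24,0.01,0,0,0.256,94,-0.934,-0.24,0.01,0,0,0.256,94]}}

```text
time: 1.23
ee_pos: [0.4329, 0.2851, 0.4023]
tool_rot: [1.548, 2.732, -0.002]
ft_force: [-0.8, -0.1, 0.2]
width: 0.0939
finger_force: 0.0
```

Call:
{"op": "jog_arm", "data": {"targets": [-0.48,-0.03,0,0,0,0.13,94,-0.963,-0.05,0.01,0,0,0.256,94,-0.963,-0.05,0.01,0,0,0.256,94,-0.963,-0.05,0.01,0,0,0.256,94]}}

```text
time: 1.72
ee_pos: [0.4855, 0.1884, 0.4008]
tool_rot: [-1.802, -2.572, -0.001]
ft_force: [-0.3, 0.1, -0.2]
width: 0.0941
finger_force: 0.0
```

```bash
python3 - <<'E'
from h import *
s=snap('wrist');save(s,'w1.png')
A=np.array([.486,.186,.22,19.8]);B=np.array([.544,-.15,.22,-18]);plan([A+(B-A)*k/3 for k in (1,2,3)])
E
```

```text
gp [0.485  0.189  0.2204] yang 20.03 z [-0.0011  0.0015 -1.    ] w 0.09410885826701931 ff 0.0 F [-0.4  0.4  1. ] t 1.775
[-0.956 -0.17   0.002] [-0.001 -0.002  0.285]
[-0.946  0.043  0.   ] [0.   0.   0.28]
[-0.914  0.248  0.   ] [0.   0.   0.28]
```

View pics/w1.png

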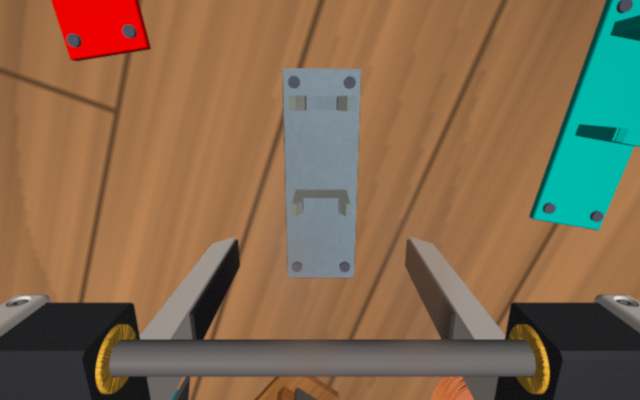

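Wrist view: the fork is at (322,103), the saddle at (321,200), and the base plate spans (285,68) to (355,277). Next I measure the cradle from depth.

```bash
python3 - <<'E'
from h import *
s=dict(np.load('wrist.npz'));W=world(s);z=W[...,2]
hsv=cv2.cvtColor(s['color'],cv2.COLOR_RGB2HSV)
box=np.zeros((400,640),bool);box[60:285,275:365]=1
m=box&(z>.005)&(z<.016)&(s['z_map']>0);r=cv2.minAreaRect((W[m][:,:2]*1000).astype(np.float32));print('base',r)
a=np.radians(r[2] if r[1][0]>r[1][1] else r[2]+90);ex=np.array([np.cos(a),np.sin(a)])
if ex[1]>0: ex=-ex
ey=np.array([-ex[1],ex[0]]);c=np.array(r[0])/1000;print('ex',ex,np.degrees(np.arctan2(ex[1],ex[0])))
up=box&(z>.035)&(z<.1);P=W[up];l=np.c_[(P[:,:2]-c)@ex,(P[:,:2]-c)@ey,P[:,2]]*1000
for n,q in (('fork',l[l[:,0]<-20]),('saddle',l[l[:,0]>-20])):
    print(n,len(q),'x',np.percentile(q[:,0],[2,50,98]),'zmax',np.percentile(q[:,2],98))
    t=q[q[:,2]>np.percentile(q[:,2],98)-15]
    for S in(-1,1):
        k=t[t[:,1]*S>0];print('  tip y',np.percentile(k[:,1],[2,98]),'x',np.percentile(k[:,0],[2,98]))
E
```

```text
base ((483.8538818359375, 184.89529418945312), (80.19947814941406, 234.80667114257812), 19.702800750732422)
ex [ 0.33714128 -0.94145407] -70.29719924926758
fork 1035 x [-89.71704993 -84.29255296 -78.14262638] zmax 89.20262241179931
  tip y [-29.71714253 -13.84282995] x [-89.91582827 -78.62512928]
  tip y [14.18024871 29.9462499 ] x [-89.37286286 -78.2019269 ]
saddle 938 x [ 7.62103148 11.68289701 19.41439911] zmax 67.41007362017568
  tip y [-27.76990811 -17.9097217 ] x [ 7.68114393 19.35381852]
  tip y [18.47238558 28.7727596 ] x [ 7.63969515 19.60324516]
```

Call:
{"op": "jog_arm", "data": {"targets": [-0.48,-0.08,0,0,0,0.14,94,-0.956,-0.17,0,0,0,0.285,94,-0.956,-0.17,0,0,0,0.285,94]}}

```text
time: 2.15
ee_pos: [0.5058, 0.0688, 0.4013]
tool_rot: [2.087, 2.346, -0.001]
ft_force: [0.4, 0.2, -0.6]
width: 0.0943
finger_force: 0.0
```

Call:
{"op": "jog_arm", "data": {"targets": [-0.47,0.02,0,0,0,0.14,94,-0.946,0.043,0,0,0,0.28,94,-0.946,0.043,0,0,0,0.28,94]}}

```text
time: 2.52
ee_pos: [0.5249, -0.0426, 0.4012]
tool_rot: [2.33, 2.104, -0.0]
ft_force: [0.2, 1.1, 0.2]
width: 0.094
finger_force: 0.0
```

Call:
{"op": "jog_arm", "data": {"targets": [-0.457,0.124,0,0,0,0.14,94,-0.914,0.248,0,0,0,0.28,94,-0.914,0.248,0,0,0,0.28,94,-0.914,0.248,0,0,0,0.28,94]}}

```text
time: 3.02
ee_pos: [0.5438, -0.1497, 0.4005]
tool_rot: [-2.539, -1.846, -0.001]
ft_force: [0.2, 0.2, 0.1]
width: 0.0941
finger_force: 0.0
```

```bash
python3 - <<'E'
from h import *
s=snap('wrist');save(s,'w2.png');plan([])
E
```

```text
gp [ 0.5436 -0.149   0.2202] yang -17.94 z [-8.0e-04  2.7e-03 -1.0e+00] w 0.09418420948733118 ff 0.0 F [-0.9 -0.4 -0.3] t 3.075
```

View pics/w2.png

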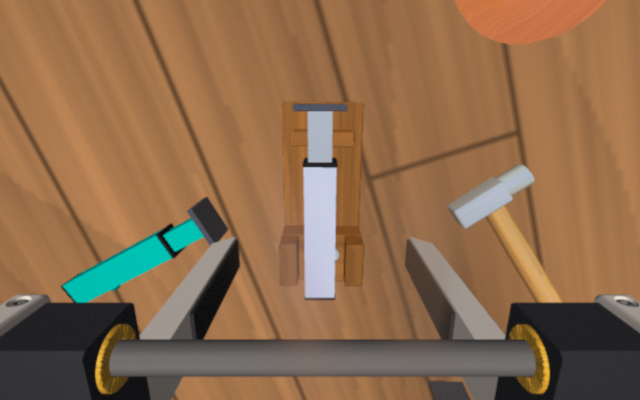

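Wrist view: the prop has its foot plate at (320,107), sleeve from (320,160) to (320,298) and button at (336,255). It matches the description, so I'm measuring it.

```bash
python3 - <<'E'
from h import *
s=dict(np.load('wrist.npz'));W=world(s);z=W[...,2];hsv=cv2.cvtColor(s['color'],cv2.COLOR_RGB2HSV)
box=np.zeros((400,640),bool);box[95:305,285:365]=1
m=box&(hsv[...,1]<90)&(z>.066)&(z<.074);m[:165]=0;m=cv2.erode(m.astype(np.uint8),np.ones((2,2)))>0
r=cv2.minAreaRect((W[m][:,:2]*1000).astype(np.float32));print('sleeve top',r,np.median(z[m]))
a=np.radians(r[2] if r[1][0]>r[1][1] else r[2]+90);ex=np.array([np.cos(a),np.sin(a)])
if ex[1]>0: ex=-ex
c=np.array(r[0])/1000
# full extent along ex
f=box&(z>.05)&(z<.085)&(hsv[...,1]<90);l=(W[f][:,:2]-c)@ex;ly=(W[f][:,:2]-c)@np.array([-ex[1],ex[0]])
print(l.min(),l.max(),np.percentile(l,[.5,99.5]), np.degrees(np.arctan2(ex[1],ex[0])))
k=l<l.min()+.01;print('foot lateral',ly[k].min(),ly[k].max())
ax=c+ex*((np.percentile(l,.3)+np.percentile(l,99.7))/2+.001);h=ax-ex*.015
print('axis',ax,'hold',h)
ang=np.degrees(np.arctan2(ex[1],ex[0]))+90
plan([(*h,.16,ang),(*h,.055,ang)])
E
```

```text
sleeve top ((527.0411987304688, -189.53286743164062), (137.99459838867188, 29.314510345458984), 71.63633728027344) 0.07093415557646507
-0.12306387343461102 0.06899728076303606 [-0.12285715  0.06738532] -108.36366271972658
foot lateral -0.023090397912195623 0.021864153980402645
axis [ 0.53538878 -0.16438588] hold [ 0.54011449 -0.15014974]
gp [ 0.5436 -0.149   0.2202] yang -17.94 z [-8.0e-04  2.7e-03 -1.0e+00] w 0.09418420948733118 ff 0.0 F [-0.9 -0.4 -0.3] t 3.075
[-0.016 -0.026  0.501] [-0.002 -0.003  0.009]
[0.    0.    0.875] [0. 0. 0.]
```

Call:
{"op": "jog_arm", "data": {"targets": [-0.01,-0.026,0.4,0,0,0.01,94,-0.01,-0.026,0.7,0,0,0.01,94,-0.01,-0.026,0.7,0,0,0.01,94,-0.01,-0.026,0.7,0,0,0.01,94]}}

```text
time: 3.58
ee_pos: [0.5406, -0.1521, 0.3182]
tool_rot: [2.55, 1.833, 0.002]
ft_force: [0.6, -1.0, 0.4]
width: 0.0938
finger_force: 0.0
```

```bash
python3 - <<'E'
from h import *
plan([(.5399,-.1508,.055,-18.36)])
E
```

```text
gp [ 0.5409 -0.1521  0.1378] yang -18.59 z [ 1.6e-03  2.0e-04 -1.0e+00] w 0.09380224228912057 ff 0.0 F [ 0.6 -1.   0.4] t 3.575
[ 0.008 -0.01   0.69 ] [ 0.002 -0.001 -0.005]
```

Call:
{"op": "jog_arm", "data": {"targets": [0.008,-0.008,0.25,0,0,0,94,0.008,-0.008,0.5,0,0,0,94,0.008,-0.008,0.69,0,0,0,94,0.008,-0.008,0.69,0,0,0,94,0.008,-0.008,0.69,0,0,0,60,0.008,-0.008,0.69,0,0,0,40,0.008,-0.008,0.69,0,0,0,32,0.008,-0.008,0.69,0,0,0,20,0.008,-0.008,0.69,0,0,0,20,0.008,-0.008,0.69,0,0,0,20,0.008,-0.008,0.69,0,0,0,20,0.008,-0.008,0.69,0,0,0,20]}}

```text
time: 5.08
ee_pos: [0.5394, -0.1521, 0.2342]
tool_rot: [2.553, 1.83, 0.0]
ft_force: [1.4, -0.3, -0.9]
width: 0.03
finger_force: 30.0
```

Call:
{"op": "jog_arm", "data": {"targets": [0,0,-0.1,0,0,0,20,0,0,-0.3,0,0,0,20,0,0,-0.6,0,0,0,20,0,0,-0.9,0,0,0,20,0,0,-0.95,0,0,0,20,0,0,-0.95,0,0,0,20,0,0,-0.95,0,0,0,20]}}

```text
time: 5.95
ee_pos: [0.5385, -0.1516, 0.3467]
tool_rot: [-2.551, -1.829, 0.003]
ft_force: [-0.2, -1.0, -5.1]
width: 0.0298
finger_force: 30.0
```

```bash
python3 - <<'E'
from h import *
s=snap('wrist');save(s,'w3.png')
G=np.array([.4824,.1889])-.015*np.array([.3371,-.9415]);print('G',G)
A=np.array([.5395,-.152,.169,-18.4]);B=np.array([*G,.16,19.7]);plan([A+(B-A)*k/3 for k in (1,2,3)])
E
```

```text
G [0.4773435 0.2030225]
gp [ 0.5381 -0.1515  0.1663] yang -18.72 z [-3.2e-03  8.0e-04 -1.0e+00] w 0.029650104539575083 ff 29.98383566737175 F [ 0.  -0.2 -5.7] t 6.0
[ 0.878 -0.472  0.004] [-0.004 -0.    -0.289]
[ 0.964 -0.27   0.025] [ 0.     0.    -0.282]
[ 1.    -0.051  0.025] [ 0.     0.    -0.282]
```

View pics/w3.png

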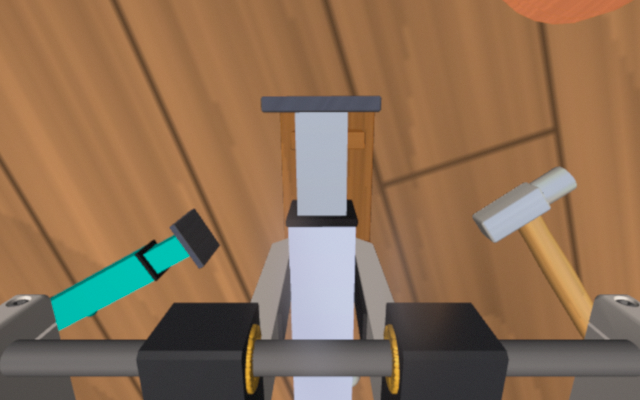

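The prop is held: foot plate at (321,104), sleeve edge at (322,213). I'll measure how it sits in the grip, then carry it.

```bash
python3 - <<'E'
from h import *
s=dict(np.load('wrist.npz'));W=world(s);st=telemetry.state();M=R.from_rotvec(st['tool_rot']).as_matrix()
L=((W-np.array(st['ee_pos']))@M)*1000; hsv=cv2.cvtColor(s['color'],cv2.COLOR_RGB2HSV)
ok=(W[...,2]>.13)&(W[...,2]<.21)
col=L[90:300,312:332]; o=ok[90:300,312:332]
for r in range(0,210,6):
    if o[r].any(): print(90+r,np.median(col[r][o[r]],0).round(1),hsv[90+r,322])
f=ok.copy();f[:98]=0;f[109:]=0;f[:,:255]=0;f[:,390:]=0;print('plate',L[f].min(0).round(1),L[f].max(0).round(1))
E
```

```text
96 [ 84.   -1.  155.6] [178  40 102]
102 [ 81.8  -0.8 155.6] [113  45  96]
108 [ 79.6  -1.  155.8] [115  44  99]
114 [ 77.   -1.  167.3] [109  28 198]
120 [ 74.5  -1.  167.4] [111  29 200]
126 [ 72.   -1.  167.6] [108  28 198]
132 [ 69.6  -1.  167.2] [110  28 198]
138 [ 67.1  -1.  167.5] [109  27 195]
144 [ 64.5  -1.  167.6] [110  28 197]
150 [ 62.1  -1.  167.1] [110  27 197]
156 [ 59.4  -0.8 167.8] [110  26 195]
162 [ 56.8  -1.  167.4] [109  29 196]
168 [ 54.2  -1.  167.6] [109  29 196]
174 [ 51.5  -1.  167.5] [109  31 197]
180 [ 48.9  -1.  167.5] [110  27 195]
186 [ 46.1  -1.  167.5] [110  27 195]
192 [ 43.4  -1.  167.4] [110  28 194]
198 [ 40.7  -1.  167.3] [109  29 195]
204 [ 37.9  -1.  167.4] [110  30 195]
210 [ 35.   -1.  167.6] [111  27 195]
216 [ 32.8  -1.  165.6] [115  24  65]
222 [ 31.2  -1.  162.3] [158  22  46]
228 [ 28.   -1.  163.3] [113  33 224]
234 [ 25.1  -1.  163.3] [113  33 226]
240 [ 22.2  -0.7 163.3] [113  33 226]
246 [ 19.4  -1.  163.2] [113  30 226]
252 [ 16.3  -0.9 163.4] [114  33 226]
258 [ 13.3  -0.9 163.3] [116  30 226]
264 [ 10.2  -0.9 163.5] [114  31 225]
270 [  7.3  -0.9 163.3] [113  31 225]
276 [  4.3  -0.9 163.2] [114  31 225]
282 [  1.3  -1.2 162.9] [115  32 225]
288 [ -2.1  -0.9 163.5] [113  31 225]
294 [ -5.4  -0.9 163.5] [113  31 225]
plate [ 79.6 -24.5 153.6] [ 83.3  21.5 157.4]
```

Call:
{"op": "jog_arm", "data": {"targets": [0.3,-0.16,0,0,0,-0.1,20,0.6,-0.32,0,0,0,-0.2,20,0.878,-0.472,0,0,0,-0.289,20]}}

```text
time: 6.38
ee_pos: [0.5188, -0.0327, 0.3472]
tool_rot: [-2.326, -2.11, 0.002]
ft_force: [0.8, -0.1, -5.4]
width: 0.0301
finger_force: 30.0
```

Call:
{"op": "jog_arm", "data": {"targets": [0.33,-0.09,0,0,0,-0.1,20,0.66,-0.18,0,0,0,-0.2,20,0.964,-0.27,0,0,0,-0.282,20]}}

```text
time: 6.75
ee_pos: [0.4981, 0.0857, 0.3473]
tool_rot: [-2.079, -2.354, 0.002]
ft_force: [0.4, -0.5, -5.9]
width: 0.0297
finger_force: 30.0
```

Call:
{"op": "jog_arm", "data": {"targets": [0.33,-0.02,0,0,0,-0.1,20,0.66,-0.03,0,0,0,-0.2,20,0.9,-0.05,0,0,0,-0.27,20,1,-0.05,0,0,0,-0.282,20,1,-0.05,0,0,0,-0.282,20,1,-0.05,0,0,0,-0.282,20]}}

```text
time: 7.5
ee_pos: [0.4785, 0.201, 0.3481]
tool_rot: [1.813, 2.565, -0.002]
ft_force: [-0.2, -0.4, -4.7]
width: 0.0296
finger_force: 30.0
```

```bash
python3 - <<'E'
from h import *
plan([(.4773,.2030,.13,19.7)])
E
```

```text
gp [0.4785 0.2008 0.1677] yang 19.5 z [-1.0e-04 -1.4e-03 -1.0e+00] w 0.02958915730430051 ff 29.983665347099304 F [-0.2 -0.4 -4.7] t 7.5
[ 0.019 -0.004  0.314] [-0.001  0.002 -0.004]
```

Call:
{"op": "jog_arm", "data": {"targets": [0,0.004,0.25,0,0,-0.004,20,0,0.004,0.5,0,0,-0.004,20,0,0.004,0.5,0,0,-0.004,20,0,0.004,0.5,0,0,-0.004,20]}}

```text
time: 8.0
ee_pos: [0.4794, 0.2021, 0.2891]
tool_rot: [1.807, 2.569, 0.001]
ft_force: [-0.4, -0.9, -6.0]
width: 0.0298
finger_force: 30.0
```

```bash
python3 - <<'E'
from h import *
plan([(.4787,.2011,.062,19.7)])
E
```

```text
gp [0.4796 0.2021 0.1087] yang 19.75 z [ 0.0013  0.     -1.    ] w 0.029793145380150814 ff 29.983820021152496 F [-0.4 -0.9 -6. ] t 8.0
[-0.006 -0.009  0.389] [0.002 0.001 0.001]
```

Call:
{"op": "jog_arm", "data": {"targets": [-0.006,-0.006,0.1,0,0,0,20,-0.006,-0.006,0.2,0,0,0,20,-0.006,-0.006,0.3,0,0,0,20,-0.006,-0.006,0.37,0,0,0,20,-0.006,-0.006,0.39,0,0,0,20,-0.006,-0.006,0.39,0,0,0,20]}}

```text
time: 8.75
ee_pos: [0.4782, 0.202, 0.2413]
tool_rot: [-1.806, -2.571, 0.0]
ft_force: [0.1, 0.3, -5.1]
width: 0.0303
finger_force: 30.0
```

```bash
python3 - <<'E'
from h import *
plan([(.4787,.2011,.058,19.7)])
E
```

```text
gp [0.4782 0.2019 0.0609] yang 19.84 z [-1.e-04 -1.e-04 -1.e+00] w 0.03028383432761539 ff 29.983786940574646 F [ 0.1  0.3 -5.1] t 8.75
[-0.008  0.001  0.024] [-0.     0.     0.003]
```

Call:
{"op": "jog_arm", "data": {"targets": [-0.004,0,0.012,0,0,0,20,-0.004,0,0.024,0,0,0,20,-0.004,0,0.024,0,0,0,20]}}

```text
time: 9.12
ee_pos: [0.4785, 0.2015, 0.2392]
tool_rot: [1.805, 2.571, 0.001]
ft_force: [-0.7, -0.2, 1.8]
width: 0.0297
finger_force: 30.0
```

Seated (the load has come off the wrist). Opening and backing off to look.

Call:
{"op": "jog_arm", "data": {"targets": [0,0,0,0,0,0,50,0,0,0,0,0,0,80,0,0,0,0,0,0,80,0,0,0,0,0,0,80,0,0,-0.3,0,0,0,80,0,0,-0.7,0,0,0,80,0,0,-1,0,0,0,80,0,0,-1,0,0,0,80,0,0,-1,0,0,0,80]}}

```text
time: 10.25
ee_pos: [0.4779, 0.2015, 0.358]
tool_rot: [-1.805, -2.571, 0.001]
ft_force: [-0.8, -0.1, -0.8]
width: 0.0797
finger_force: 0.0
```

```bash
cat > m.py <<'E'
from h import *
import sys
s=snap('wrist');save(s,sys.argv[1]);W=world(s);z=W[...,2];hsv=cv2.cvtColor(s['color'],cv2.COLOR_RGB2HSV)
O=np.array([.4824,.1889]);ex=np.array([.3371,-.9415]);ey=np.array([.9415,.3371])
X=np.stack([(W[...,:2]-O)@ex,(W[...,:2]-O)@ey,z],-1)*1000
def pr(n,m):
    q=X[m]; 
    if len(q): print(n,len(q),'min',np.percentile(q,1,0).round(1),'max',np.percentile(q,99,0).round(1),'med',np.median(q,0).round(1))
near=(abs(X[...,0])<170)&(abs(X[...,1])<28)&(s['z_map']>0)
pr('sleeve',near&(X[...,2]>70)&(X[...,2]<80)&(X[...,0]>-60)&(hsv[...,2]>150)&(abs(X[...,1])<17))
pr('rod',near&(X[...,2]>66)&(X[...,2]<74)&(X[...,0]<-50)&(abs(X[...,1])<12))
pr('plate',near&(X[...,2]>76)&(X[...,0]<-84.5)&(X[...,0]>-130)&(hsv[...,2]<130))
pr('button',near&(X[...,2]>50)&(X[...,2]<69)&(X[...,1]>17)&(X[...,1]<27)&(X[...,0]>30))
E
python3 m.py w4.png; python3 -c "
from h import *
plan([])"
```

```text
sleeve 5882 min [-58.5 -14.7  71. ] max [90.4 14.7 77.3] med [12.7 -0.  75.8]
rod 1639 min [-92.7 -11.7  70.1] max [-50.6   9.7  73.3] med [-72.2  -1.   71.8]
plate 678 min [-99.  -25.2  77.6] max [-84.6  24.7  88.5] med [-95.6  -1.2  83.6]
button 40 min [43.3 17.3 59.4] max [53.  20.7 67.5] med [47.5 18.7 64.6]
gp [0.4775 0.2013 0.1772] yang 19.85 z [-1.9e-03 -8.0e-04 -1.0e+00] w 0.07967209547447608 ff 0.0 F [ 0.1 -1.4  0.8] t 10.3
```

View pics/w4.png

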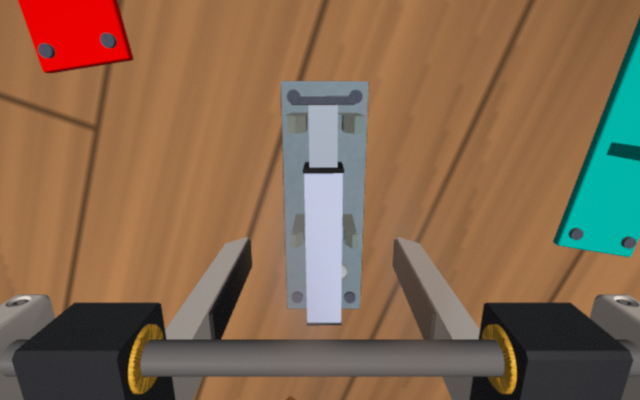

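Wrist view: the prop is seated, foot plate (325,98) behind the fork (325,122), sleeve in the saddle (323,235), button at (342,271). Next I go to the button.

```bash
python3 -c "
from h import *
O=np.array([.4824,.1889]);ex=np.array([.3371,-.9415]);g=O+.050*ex
plan([(*g,.15,19.7),(*g,.060,19.7)])"
```

```text
gp [0.4775 0.2013 0.1772] yang 19.85 z [-1.9e-03 -8.0e-04 -1.0e+00] w 0.07967209547447608 ff 0.0 F [ 0.1 -1.4  0.8] t 10.3
[-0.528 -0.     0.226] [-0.003  0.     0.003]
[0.   0.   0.75] [0. 0. 0.]
```

Call:
{"op": "jog_arm", "data": {"targets": [-0.26,0,0.1,0,0,0,80,-0.528,0,0.2,0,0,0.003,80,-0.528,0,0.226,0,0,0.003,80,-0.528,0,0.4,0,0,0.003,80,-0.528,0,0.7,0,0,0.003,80,-0.528,0,0.97,0,0,0.003,80,-0.528,0,0.97,0,0,0.003,80,-0.528,0,0.97,0,0,0.003,80]}}

```text
time: 11.3
ee_pos: [0.4999, 0.1424, 0.2426]
tool_rot: [-1.808, -2.569, -0.0]
ft_force: [-0.1, -0.4, 0.3]
width: 0.0801
finger_force: 0.0
```

```bash
python3 m.py w5.png; python3 - <<'E'
from h import *
s=dict(np.load('wrist.npz'));W=world(s);st=telemetry.state();M=R.from_rotvec(st['tool_rot']).as_matrix()
L=((W-np.array(st['ee_pos']))@M)*1000;v=s['color'].max(-1)
u=int(s['K'][0,2]);prev=None
for r in range(0,330):
    m=np.median(v[r,u-6:u+6]); 
    if prev is not None and abs(m-prev)>18: print(r,prev,m,np.median(L[r,u-6:u+6],0).round(1))
    prev=m
O=np.array([.4824,.1889]);ex=np.array([.3371,-.9415]);g=O+.050*ex
plan([(*g,.060,19.7)])
E
```

```text
sleeve 19390 min [-58.7 -14.5  70.9] max [80.  14.8 77.2] med [ 3.1 -0.  75.7]
rod 3159 min [-70.6 -11.3  70.1] max [-50.3  10.3  73.3] med [-60.7  -0.6  71.7]
button 132 min [43.2 17.  60.3] max [53.6 21.  67.6] med [47.6 18.6 64.8]
66 175.0 127.0 [ 96.1  -1.6 167.4]
67 127.0 59.0 [ 95.6  -1.6 166.7]
68 59.0 37.0 [ 95.2  -1.6 166.3]
76 23.0 63.5 [ 92.3  -1.6 166.6]
77 63.5 173.0 [ 91.9  -1.6 167.5]
78 173.0 214.0 [ 91.6  -1.6 167.7]
gp [0.5004 0.1424 0.0627] yang 19.72 z [ 1.3e-03  6.0e-04 -1.0e+00] w 0.08011825661323055 ff 0.0 F [ 0.  -0.2  0.1] t 11.35
[-0.001 -0.009  0.022] [ 0.002 -0.     0.001]
```

Call:
{"op": "jog_arm", "data": {"targets": [-0.008,-0.005,0.02,0,0,0,60,-0.008,-0.005,0.02,0,0,0,42,-0.008,-0.005,0.02,0,0,0,36,-0.008,-0.005,0.02,0,0,0,32,-0.008,-0.005,0.02,0,0,0,20,-0.008,-0.005,0.02,0,0,0,20,-0.008,-0.005,0.02,0,0,0,20,-0.008,-0.005,0.02,0,0,0,20]}}

```text
time: 12.35
ee_pos: [0.4993, 0.1403, 0.24]
tool_rot: [-1.809, -2.568, 0.002]
ft_force: [-1.5, -3.2, 5.5]
width: 0.0299
finger_force: 30.0
```

```bash
python3 -c "
from h import *
plan([])"
```

```text
gp [0.4991 0.1401 0.0596] yang 19.69 z [-9.e-04 -6.e-04 -1.e+00] w 0.029861357228763697 ff 30.0014166533947 F [-1.5 -3.2  5.5] t 12.35
```

Call:
{"op": "jog_arm", "data": {"targets": [-0.015,0,-0.003,0,0,0,20,-0.03,0,-0.003,0,0,0,20,-0.045,0,-0.003,0,0,0,20,-0.06,0,-0.003,0,0,0,20,-0.075,0,-0.003,0,0,0,20,-0.09,0,-0.003,0,0,0,20,-0.09,0,-0.003,0,0,0,20]}}

```text
time: 13.22
ee_pos: [0.5029, 0.1319, 0.2399]
tool_rot: [-1.806, -2.568, -0.001]
ft_force: [-2.1, 6.6, -2.5]
width: 0.0302
finger_force: 30.0
```

```bash
python3 m.py w6.png; python3 -c "
from h import *
plan([])"
```

```text
sleeve 21580 min [-58.4 -15.4  70.7] max [88.4 13.9 77.2] med [ 7.2 -0.8 75.7]
rod 1575 min [-59.6 -11.5  70. ] max [-50.1   9.9  73.4] med [-54.9  -0.7  71.7]
button 277 min [49.5 17.1 50.6] max [50.7 26.1 68.8] med [50.1 21.6 60.3]
gp [0.5028 0.1323 0.0596] yang 19.76 z [-9.0e-04  1.8e-03 -1.0e+00] w 0.02983276788044693 ff 30.001860558986664 F [-2.6  5.7 -2. ] t 13.275
```

Call:
{"op": "jog_arm", "data": {"targets": [-0.012,0,0,0,0,0,20,-0.024,0,0,0,0,0,20,-0.036,0,0,0,0,0,20,-0.048,0,0,0,0,0,20,-0.06,0,0,0,0,0,20,-0.06,0,0,0,0,0,20]}}

```text
time: 14.02
ee_pos: [0.5045, 0.1278, 0.2399]
tool_rot: [-1.801, -2.567, -0.004]
ft_force: [-4.3, 13.0, -1.1]
width: 0.0299
finger_force: 30.0
```

```bash
python3 - <<'E'
from h import *
s=snap('wrist');W=world(s);st=telemetry.state();M=R.from_rotvec(st['tool_rot']).as_matrix()
L=((W-np.array(st['ee_pos']))@M)*1000;v=s['color'].max(-1);u=int(s['K'][0,2]);prev=None
for r in range(0,330):
    m=np.median(v[r,u-6:u+6]); 
    if prev is not None and abs(m-prev)>18: print(r,prev,m,np.median(L[r,u-6:u+6],0).round(1))
    prev=m
plan([])
E
```

```text
59 175.0 136.0 [ 98.7  -1.2 168.7]
60 136.0 75.0 [ 97.8  -1.2 163.5]
61 75.0 38.0 [ 97.5  -1.2 164.3]
70 34.5 103.0 [ 94.3  -1.2 165. ]
71 103.0 182.0 [ 93.9  -1.2 164.7]
72 182.0 213.5 [ 93.5  -1.2 164.8]
gp [0.504  0.1287 0.0595] yang 19.9 z [-0.0029  0.0052 -1.    ] w 0.02997579181088038 ff 30.005066245794296 F [-3.8 14.  -0.9] t 14.075
```

Call:
{"op": "jog_arm", "data": {"targets": [-0.012,0,0,0,0,0,20,-0.024,0,0,0,0,0,20,-0.036,0,0,0,0,0,20,-0.036,0,0,0,0,0,20,-0.036,0,0,0,0,0,20]}}

```text
time: 14.7
ee_pos: [0.5066, 0.1216, 0.24]
tool_rot: [-1.805, -2.568, -0.002]
ft_force: [-2.6, 7.5, -0.2]
width: 0.03
finger_force: 30.0
```

```bash
cat > e.py <<'E'
from h import *
s=snap('wrist');W=world(s);st=telemetry.state();M=R.from_rotvec(st['tool_rot']).as_matrix()
L=((W-np.array(st['ee_pos']))@M)*1000;v=s['color'].max(-1);u=int(s['K'][0,2]);prev=None
X=(W[...,:2]-[.4824,.1889])@np.array([.3371,-.9415])*1000
for r in range(0,330):
    m=np.median(v[r,u-6:u+6]); 
    if prev is not None and abs(m-prev)>25: print(r,prev,m,np.median(L[r,u-6:u+6],0).round(1),'cradle x',np.median(X[r,u-6:u+6]).round(1))
    prev=m
save(s,'last.png');plan([])
E
python3 e.py
```

```text
59 175.0 137.0 [ 98.8  -1.2 168.8] cradle x -27.7
60 137.0 75.0 [ 97.9  -1.2 163.9] cradle x -26.8
61 75.0 38.0 [ 97.5  -1.2 163.4] cradle x -26.3
70 35.0 103.0 [ 94.3  -1.2 164.3] cradle x -23.2
71 103.0 182.0 [ 93.9  -1.2 164.3] cradle x -22.8
72 182.0 214.0 [ 93.6  -1.2 164.9] cradle x -22.5
gp [0.5063 0.122  0.0596] yang 19.8 z [-0.0015  0.0024 -1.    ] w 0.029984012621284077 ff 29.995079934597015 F [-3.   6.8 -0.8] t 14.75
```

The button has slipped under the wall (force fell). Continuing slowly.

Call:
{"op": "jog_arm", "data": {"targets": [-0.012,0,0,0,0,0,20,-0.024,0,0,0,0,0,20,-0.036,0,0,0,0,0,20,-0.048,0,0,0,0,0,20,-0.06,0,0,0,0,0,20,-0.072,0,0,0,0,0,20,-0.084,0,0,0,0,0,20,-0.084,0,0,0,0,0,20]}}

```text
time: 15.75
ee_pos: [0.5109, 0.1087, 0.2401]
tool_rot: [1.81, 2.566, -0.002]
ft_force: [0.5, -1.5, -0.4]
width: 0.0298
finger_force: 30.0
```

```bash
python3 e.py
```

```text
60 153.0 96.5 [ 97.8  -1.2 163.4] cradle x -12.4
61 96.5 42.0 [ 97.4  -1.2 163.4] cradle x -12.0
70 26.0 77.0 [ 94.2  -1.2 164.2] cradle x -8.8
71 77.0 175.0 [ 93.9  -1.2 164.8] cradle x -8.5
72 175.0 213.5 [ 93.5  -1.2 164.1] cradle x -8.0
gp [0.511  0.1084 0.0597] yang 19.61 z [ 8.0e-04 -1.8e-03 -1.0e+00] w 0.02992658113219389 ff 29.995818436145782 F [-0.2 -3.  -1.7] t 15.8
```

Call:
{"op": "jog_arm", "data": {"targets": [-0.01,0,0,0,0,0,20,-0.02,0,0,0,0,0,20,-0.03,0,0,0,0,0,20,-0.04,0,0,0,0,0,20,-0.04,0,0,0,0,0,20]}}

```text
time: 16.42
ee_pos: [0.5121, 0.1058, 0.2401]
tool_rot: [-1.808, -2.569, 0.0]
ft_force: [-0.7, 0.6, -2.7]
width: 0.03
finger_force: 30.0
```

```bash
python3 e.py
```

```text
60 152.5 96.0 [ 97.8  -1.2 163.4] cradle x -9.6
61 96.0 42.0 [ 97.5  -1.2 163.8] cradle x -9.2
70 26.0 76.0 [ 94.2  -1.2 164.1] cradle x -6.0
71 76.0 175.0 [ 93.8  -1.2 164.2] cradle x -5.6
72 175.0 213.5 [ 93.5  -1.2 164.1] cradle x -5.2
gp [0.5121 0.1058 0.0597] yang 19.71 z [-1.e-04  1.e-04 -1.e+00] w 0.02956035304149169 ff 29.994041472673416 F [-0.7  0.3 -2. ] t 16.475
```

```bash
cat > b.py <<'E'
from h import *
s=snap('wrist');W=world(s);st=telemetry.state();M=R.from_rotvec(st['tool_rot']).as_matrix()
L=((W-np.array(st['ee_pos']))@M)*1000
m=(L[...,1]>15.2)&(L[...,1]<24)&(L[...,0]>15)&(L[...,0]<60)&(L[...,2]>168)&(L[...,2]<192)
q=L[m];v,u=np.nonzero(m);print(len(q)); 
if len(q): print(q.min(0),q.max(0),np.median(q,0),u.min(),u.max(),v.min(),v.max())
save(s,'b.png')
c=s['color'][150:300,270:400,::-1];cv2.imwrite('pics/bc.png',cv2.resize(c,None,fx=4,fy=4))
E
python3 b.py
```

```text
178
[ 26.41767813  15.29093727 171.31205184] [ 37.9157173   19.66911309 179.85127619] [ 33.28566642  16.96184056 174.67442126] 356 364 198 223
```

View pics/bc.png

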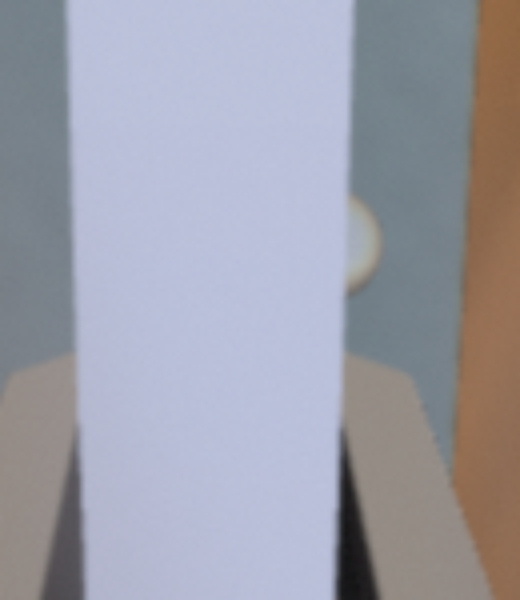

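The crop shows the button standing out at crop (365,243), clear of the finger (tip at crop y 355), so it has snapped into the next hole. Releasing and backing off.

Call:
{"op": "jog_arm", "data": {"targets": [0,0,0,0,0,0,40,0,0,0,0,0,0,60,0,0,0,0,0,0,80,0,0,0,0,0,0,80,0,0,0,0,0,0,80,0,0,-0.2,0,0,0,80,0,0,-0.5,0,0,0,80,0,0,-0.9,0,0,0,80,0,0,-0.9,0,0,0,80]}}

```text
time: 17.65
ee_pos: [0.5133, 0.1058, 0.3513]
tool_rot: [1.806, 2.565, 0.009]
ft_force: [0.7, 0.2, -0.3]
width: 0.0796
finger_force: 0.0
```

Call:
{"op": "jog_arm", "data": {"targets": [0,0,-0.4,0,0,0,80,0,0,-0.6,0,0,0,80,0,0,-0.6,0,0,0,80,0,0,-0.6,0,0,0,80]}}

```text
time: 18.15
ee_pos: [0.5116, 0.1059, 0.4186]
tool_rot: [-1.807, -2.568, 0.003]
ft_force: [-0.5, 1.3, -0.5]
width: 0.0799
finger_force: 0.0
```

```bash
python3 m.py w7.png; python3 -c "
from h import *
plan([])"
```

```text
sleeve 6041 min [-58.3 -15.8  70.4] max [126.8  13.3  77.3] med [34.2 -1.3 75.4]
rod 881 min [-75.9 -11.8  69.9] max [-50.4   9.6  73.3] med [-63.2  -0.7  71.6]
button 23 min [52.  17.1 61.5] max [61.  19.3 66.7] med [56.2 18.1 64.4]
gp [0.511  0.1057 0.238 ] yang 19.71 z [-3.1e-03 -7.0e-04 -1.0e+00] w 0.08012916840422839 ff 0.0 F [-0.3 -0.8  0.3] t 18.2
```

View pics/w7.png

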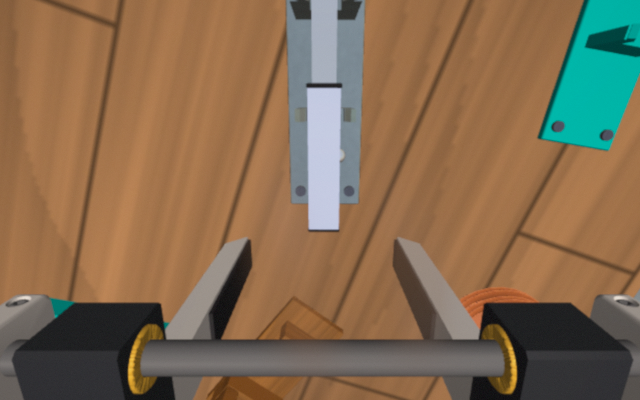

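The lengthened prop lies level in the cradle. The button is out at (342,155), about 67 mm from the sleeve mouth at (324,87), as expected one hole on. The gripper is clear, so I'm handing in.

```bash
python3 -c "
from h import *
print(job_done())"
```

```text
the job is handed in; nothing more can be done
None
```

The job is handed in: the prop lies in the grey cradle, lengthened by one hole with its button snapped out, the gripper is clear, and the bystanders were not touched; the clock read about 18 s of the 56 s allowed.

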